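Stack the match-ball trays on the desk mark

TASK

On the referee's desk, first push the open base tray away from you, without lifting it, until its far edge meets the line drawn on the desk and lies along it. Then set the pill-shaped ball case flat inside the base tray; draw the handled tray out from under the riser by its tab until the whole tray is clear of the riser, and let go of it flat on the desk. Finally take it by its middle handle and lower it (do not drop it) onto the base tray so that all four corner lugs are fully home in the sockets, with the base tray still on the line, and leave the stapler and the tape dispenser where they are.

Things in the scene. Friction and masses are not known exactly. Their poses are not given: they have to be found in the camera images.
- line: Thin dark line drawn on the white desk, 4 mm wide and 300 mm long, with a 20 mm tick across each end; not a physical stop. Origin at its middle on the desk; y runs along the line, x across it, away from the robot.
- base_mid (a point): Base tray, loose, grey plastic, about 0.6 kg, open above: 150 mm (x) by 180 mm (y), 50 mm high, walls and floor 5 mm. Each inner corner has a post (beyond 49 mm in x, 64 mm in y) with a square socket in its top, 16 mm wide, 11 mm deep, centred 62 mm in x and 77 mm in y. This point is the tray's centre, 25 mm above its underside; x points to its far edge.
- base_edge (a point): The middle of the base tray's far bottom edge (75 mm along x from its centre, on the desk): this edge is to meet the line.
- case_mid (a point): Ball case, loose: pill-shaped in plan (flat long sides, half-round ends), black, 88 mm long (y), 44 mm wide (x), 42 mm high, 90 g. This point is its centre, 21 mm above its underside. It lies on the desk in one row with a stapler and a tape dispenser, in any order.
- upper_handle (a point): Handled tray, loose, grey plastic, about 0.35 kg, 150 mm (x) by 180 mm (y), rim 45 mm above its lug tips. This point: centre of its middle handle bar, 68 mm above the lug tips; the bar is 90 mm long (x), 14 mm thick (y), 24 mm high, with finger room all round. It balances at the handle and fits the base tray either way round.
- upper_tab (a point): The centre of the handled tray's pull tab: an upright fin 14 mm thick (y), 33 mm high, standing out 40 mm from the middle of its near wall. This point is 97 mm from the handle along the tray's -x, 28.5 mm above the lug tips.
- upper_foot (a point): Middle of the handled tray in the plane of its lug tips, 68 mm below the handle. The four round tapered lugs (13 mm across, 7 mm at the tip, 10 mm long) are 62 mm in x and 77 mm in y from here; the tray stands on them. Fully seated, this point is 40 mm above the base tray's underside, so 15 mm above base_mid.
- riser: Fixed grey desk riser, a small bridge with a pad of paper on it: top board 140 mm (x) by 300 mm (y), 117 mm above the desk, 105 mm free below, four steel legs 14 mm thick at x = 60, y = 140 mm either side, open all round. Origin on the desk under its centre; front edge 70 mm along -x, towards the robot. The handled tray starts under it, tab and near wall sticking out in front.
- stapler: Black stapler, 36 by 120 mm, 51 mm high, bystander; origin at the centre of its underside.
- dispenser: Black tape dispenser, 50 by 120 mm, 64 mm high, bystander; origin at the centre of its underside.
Things that resemble listed ones, but are neither listed nor needed, are in the scene too. Leave any pink look-alike of the part that bears case_mid alone. What is shaped like the part that bears base_mid but green is not meant.

How it is judged:
By the outcome, as a careful person would: the job done as asked, in the order asked, and still so for the second after the job is handed in, with the robot touching nothing.
It also fails if it takes over 72 s, if anything falls off the work surface, if the arm or the gripper's body presses on something with over 40 N, if the wrist force passes 120 N, or if a joint passes its speed limit or range.

ROBOT

A 7-joint arm with a two-finger parallel gripper is mounted at the origin on the work surface. World frame = base frame: x ahead of the robot, y to its left, z up, the work surface at z = 0. Lengths are in m, angles in rad, forces in N, time in s.
With the tool pointing down it reaches from about 0.4 to 0.875 m from the base axis. Payload 19.3 kg.
Tool frame: the origin (TCP) lies between the finger pads; the fingertips stand ctrl.tip_extent ahead of it and the grasp point (between the pads) lies 8 mm behind it (ctrl.tip_extent is the distance from the TCP to the fingertips, in m); z points along the fingers, y is the direction in which the jaws open and shut (so a half turn about z gives the same grasp; the last joint's range is limited). The gripper opens to 85 mm and grips with 20 to 120 N. Pads are 22 mm wide; open, the fingers measure 114 mm over their backs; the gripper's body (76 mm by 85 mm) begins 54 mm behind the grasp point. The pads swing forward as they close: fully open they stand 13 mm farther back than shut.
Start: joints at [-1.311, 0.521, -0.036, 1.599, 0.021, 1.021, -0.113], TCP at [0.202, 0.591, 0.242] pointing down, gripper open.
Joint ranges: [-2.91, 2.91], [-0.3, 2.13], [-1.5, 1.42], [0.17, 2.43], [-1.26, 4.41], [0.16, 1.93], [-2.52, 2.52]. Speed limits (rad/s): [1.89, 1.89, 2.39, 2.39, 3.01, 3.01, 3.01].

INTERFACE

Orientations are given as a rotation vector (axis times angle).
In Python, from cell import ctrl gives the robot as it stands.
- The arm moves only by the tool step_arm, never from a script. Its argument "moves" is a list of rows, each a list of 3 entries, a list of its own where there are three numbers: the shift along the tool's x, y, z in cm, then the turn, a rotation vector about the tool's x, y, z in rad, then the opening in per cent of the stroke, from 0 (shut) to 100 (fully open). In form: [[[tx, ty, tz], [ax, ay, az], gripper], ...]. A call has 1 to 20 rows; each row is the pose to reach, as a shift and turn from the pose commanded when the call began, along the tool's axes at that moment; what a row does not reach only later rows make up. A row lasts 1/10 s, in which the tool goes at most 50 mm and 8.59 degrees, less where a joint would pass 70% of its speed; a pose out of reach is approached as far as the arm can. A call with a gripper value outside its range is refused whole. The fingers move at their own pace and stop on an object; "grip_force" is the grip in N (left out, the last holds). Time passes only in rows, so rows that repeat a pose let the fingers close. It gives the time, the measured TCP pose, the force and the opening at its end, in the units of the state.
- ctrl.sense(): the state, without advancing time (a new reading comes with each control period).
- ctrl.grab_frame(name): name is "scene" or "top" or "wrist"; returns a dict with "color" (480x640x3 uint8, red, green, blue), "depth" (480x640 float32, m along the optical axis (not along the pixel's ray), 0 where there is no reading), "camera_matrix" (3x3 intrinsics, pixels), "cam_to_world" (4x4, takes a point from camera to world coordinates); the wrist camera has in their place "T_tool_cam" (4x4, takes a point from camera to tool coordinates, whose origin is the TCP and whose axes are the flange's). Camera axes: x right, y down, z forward; pixel columns grow to the right and rows downward; lengths in m; the calibration is good to about 2 mm. A picture is of the moment at which its call begins: read the wrist's pose just before it.
- ctrl.finish_job(): hands the job in, once; it reports no verdict.
Trained networks look in a picture, given as the dict that the camera call returned (one of the last four; its "shot" number tells which), for a name from the list of things; names that differ only in an ending like _2 or _b are one class to them, and where a whole thing is asked for, a point or a joint stands for the part that bears it (a point fixed in the world has none). Each returns a list of dicts, best first, with "p" (0 to 1); they miss things now and then, are a little off and sometimes report something else, mostly with a low value. They report only what shows in the picture. A call takes as long as a camera call. They do not tell look-alikes from the thing itself.
- ctrl.regions_of(picture, thing): "mask" (480x640 bool, what is visible of it) and "position" ([column, row] in pixels, amid what is visible of it).
- ctrl.tip_of(picture, thing): "position" ([column, row] in pixels: a listed point, or the origin of a listed thing).
The state is a dict: "t": time; "qpos": joint angles; "qvel": joint speeds; "tau": joint torques, N m; "eef_pos": TCP position; "ee_rot": TCP orientation; "contact_force": force on the tool from outside, world axes, zero at the start; "ft_torque": the same for the moment, N m; "gripper_width": finger opening in m.
Only numpy, scipy, OpenCV 4.12 (cv2) and the standard library are available. Lean on these libraries where they do the work, as an engineer would, in place of code of your own. Each camera call takes 0.05 s, during which the arm holds its last target. There are 200 camera calls.

## Working session

There is one attempt and no reset: what is moved stays moved. The work goes in short steps, Python scripts to look and compute and a tool call to move; the robot and the scene stay as the last step left them, time stands still between calls to the robot, and variables do not carry over. Pictures are saved under pics/ and viewed, about 8 in all and at most 12, crops included, and the job is handed in when it is done.

Besides the shell and the picture viewer there is one more tool, called after ">>>" by a JSON object that holds its "name" and its "arguments", one argument or row to a line. step_arm: Moves the arm, as the interface text tells. Its arguments: {"type":"object","properties":{"moves":{"type":"array"},"grip_force":{"type":"number"}},"required":["moves"]}

```bash
ls; mkdir -p pics; cat > h.py <<'E'
import numpy as np, cv2
from scipy.spatial.transform import Rotation as R
from cell import ctrl
def grab(n):
    s=ctrl.sense(); f=ctrl.grab_frame(n)
    if n=="wrist":
        T=np.eye(4); r=np.array(s["ee_rot"],float)
        T[:3,:3]=R.from_rotvec(r).as_matrix() if r.size==3 else r.reshape(3,3)
        T[:3,3]=s["eef_pos"]; f["T"]=T@np.array(f["T_tool_cam"])
    else: f["T"]=np.array(f["cam_to_world"])
    return f
def save(f,n,crop=None,k=1):
    im=f["color"][:,:,::-1]
    if crop: im=im[crop[1]:crop[3],crop[0]:crop[2]]
    cv2.imwrite("pics/"+n,cv2.resize(im,None,fx=k,fy=k,interpolation=cv2.INTER_CUBIC))
def at_z(f,uv,z):
    uv=np.atleast_2d(np.array(uv,float)); K=np.array(f["camera_matrix"]);T=f["T"]
    d=np.c_[uv,np.ones(len(uv))]@np.linalg.inv(K).T@T[:3,:3].T; o=T[:3,3]
    return o+d*((z-o[2])/d[:,2])[:,None]
def cloud(f):
    K=np.array(f["camera_matrix"]);T=f["T"];D=f["depth"]
    v,u=np.mgrid[:480,:640]; P=np.stack([(u-K[0,2])/K[0,0]*D,(v-K[1,2])/K[1,1]*D,D],-1)
    return P@T[:3,:3].T+T[:3,3]
def proj(f,p):
    K=np.array(f["camera_matrix"]);T=np.linalg.inv(f["T"]); c=np.atleast_2d(p)@T[:3,:3].T+T[:3,3]
    c=c@K.T; return c[:,:2]/c[:,2:]
E
python3 - <<'E'
from h import *
print({k:np.round(v,3) for k,v in ctrl.sense().items()}, ctrl.tip_extent)
for n in("top","scene"):
    f=grab(n); save(f,n+"0.png"); print(n,np.round(f["T"],3).tolist(),f["camera_matrix"][0])
    C=cloud(f)
    for t in["line","base_mid","base_edge","case_mid","upper_handle","upper_tab","riser","stapler","dispenser"]:
        for d in ctrl.tip_of(f,t)[:3]:
            u=np.round(d["position"]).astype(int)
            p=C[u[1],u[0]] if 0<=u[0]<640 and 0<=u[1]<480 else 0
            print(t,round(d["p"],2),u,np.round(p,3))
E
```

```text
pics
{'t': np.float64(0.0), 'qpos': array([-1.311,  0.522, -0.036,  1.6  ,  0.021,  1.021, -0.113]), 'qvel': array([ 0.   , -0.001,  0.   ,  0.   ,  0.001, -0.002, -0.   ]), 'tau': array([ 1.0000e-03, -9.2712e+01,  1.9800e+00, -3.6991e+01,  1.8000e-02,
        9.0000e-03, -0.0000e+00]), 'eef_pos': array([0.202, 0.591, 0.242]), 'ee_rot': array([-5.160e-01, -3.099e+00,  2.000e-03]), 'contact_force': array([ 0.093, -0.856,  0.457]), 'ft_torque': array([ 0.011, -0.016, -0.041]), 'gripper_width': np.float64(0.086)} 0.011
top [[-0.012, -0.992, 0.122, 0.387], [-1.0, 0.014, 0.017, 0.072], [-0.019, -0.122, -0.992, 1.191], [0.0, 0.0, 0.0, 1.0]] [455.64880975   0.         316.00983968]
line 0.63 [254 209] [ 0.624  0.257 -0.001]
line 0.37 [433 178] [ 0.669 -0.193  0.116]
base_mid 0.95 [177 327] [0.316 0.453 0.008]
base_mid 0.72 [260 254] [0.502 0.24  0.003]
base_mid 0.2 [350 194] [0.65  0.003 0.042]
base_edge 0.66 [255 228] [0.566 0.248 0.038]
base_edge 0.62 [207 319] [ 0.335  0.378 -0.002]
case_mid 0.93 [317 322] [0.327 0.092 0.042]
case_mid 0.77 [346 234] [0.547 0.015 0.042]
case_mid 0.64 [415
[... 210 characters left out ...]
052]
stapler 0.25 [434 180] [ 0.691 -0.221  0.012]
dispenser 0.72 [346 279] [0.432 0.018 0.052]
scene [[-0.143, 0.531, -0.835, 1.437], [0.99, 0.085, -0.116, 0.221], [0.01, -0.843, -0.538, 0.655], [0.0, 0.0, 0.0, 1.0]] [559.14518892   0.         313.40036335]
line 0.71 [388 308] [0.628 0.249 0.   ]
base_mid 0.97 [488 217] [0.268 0.467 0.006]
base_mid 0.94 [390 259] [0.478 0.247 0.007]
base_edge 0.95 [389 290] [ 0.572  0.249 -0.001]
base_edge 0.66 [452 230] [0.338 0.381 0.005]
case_mid 0.79 [222 209] [ 0.372 -0.136  0.03 ]
case_mid 0.78 [274 262] [0.571 0.025 0.039]
stapler 0.68 [255 310] [0.679 0.012 0.007]
stapler 0.33 [387 258] [0.472 0.241 0.005]
dispenser 0.8 [280 242] [0.464 0.015 0.016]
```

View pics/top0.png

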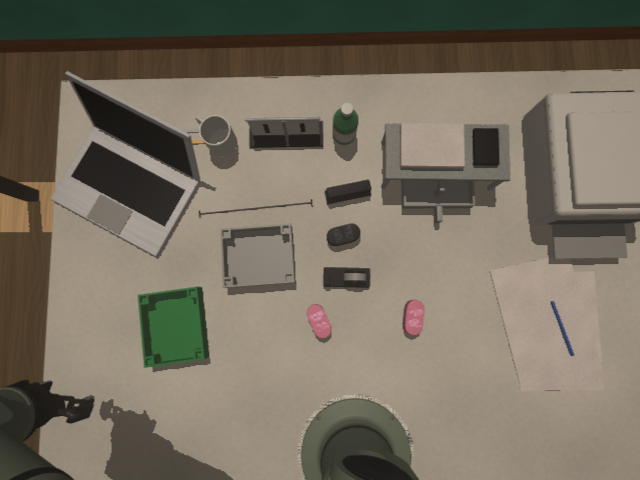

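View pics/scene0.png

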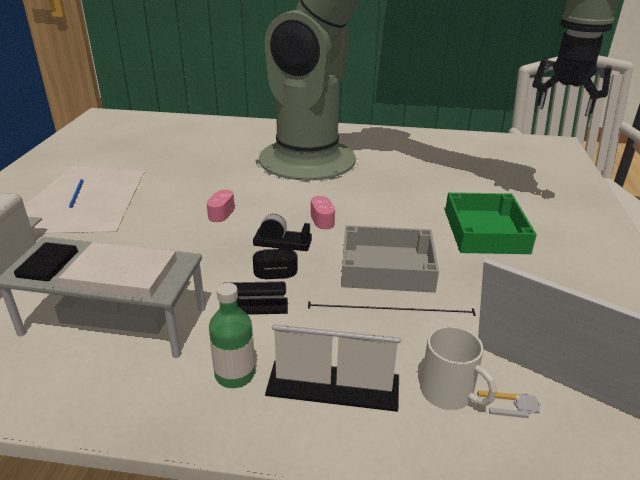

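The top view shows three trays, three cases and the line:
- **Trays:** the green look-alike is at (173,327) and the grey open base tray at (258,256). The handled tray is under the riser, with its tab at (438,212).
- **Cases:** the black one is at (343,235), between the stapler (348,191) and the dispenser (346,278). The pink ones are at (319,321) and (414,317).
- **Line:** it runs from (200,213) to (312,203).

The grey tray and the black case match the description by colour. I'll measure them and confirm with a crop.

```bash
cat >> h.py <<'E'
def linefit(f,a,b,half=12,thr=110):
    """dark thin line between world ends a,b (z=0): refit -> mid, dir, ends"""
    C=at_z(f,np.c_[[g.ravel() for g in np.meshgrid(np.arange(640),np.arange(480))]].T,0)[:,:2].reshape(480,640,2)
    a,b=np.array(a,float),np.array(b,float);d=(b-a)/np.linalg.norm(b-a);n=np.array([-d[1],d[0]])
    s=(C-a)@d;w=(C-a)@n; L=np.linalg.norm(b-a)
    g=cv2.cvtColor(f["color"],cv2.COLOR_RGB2GRAY)
    m=(s>-.03)&(s<L+.03)&(abs(w)<half/1000)
    bg=np.median(g[m]); wt=np.clip(bg-15-g.astype(float),0,None)*m
    return C,s,w,wt,d,n
def rect(P):
    (c,wh,an)=cv2.minAreaRect((P*1000).astype(np.float32)); return np.round(c,1),np.round(wh,1),round(an,2)
E
python3 - <<'E'
from h import *
for n in("top","scene"):
    f=grab(n);C=cloud(f);g=cv2.cvtColor(f["color"],cv2.COLOR_RGB2GRAY)
    if n=="top": save(f,"crop0.png",(190,140,500,350),2.4)
    e={"top":[(200,213),(312,203)],"scene":[(310,304),(474,312)]}[n]
    w=at_z(f,e,0)[:,:2]; print(n,"ends",w.round(4).tolist())
    _,s,wd,wt,d,nn=linefit(f,w[0],w[1],8)
    k=wt>5; p=np.polyfit(s[k],wd[k],1,w=wt[k]); sr=(s[k].min(),s[k].max())
    q=[w[0]+d*x+nn*np.polyval(p,x) for x in sr]; q=np.array(q); D=(q[1]-q[0]);print("line",q.round(4).tolist(),"mid",q.mean(0).round(4),"len",np.linalg.norm(D).round(4),"normal ang deg",np.degrees(np.arctan2(-D[0],D[1])).round(2))
    X,Y,Z=C[...,0],C[...,1],C[...,2]
    def sel(x0,x1,y0,y1,z0,z1,nm):
        m=(X>x0)&(X<x1)&(Y>y0)&(Y<y1)&(Z>z0)&(Z<z1)
        m=cv2.morphologyEx(m.astype(np.uint8),cv2.MORPH_OPEN,np.ones((2,2),np.uint8))>0
        P=C[m]; 
        if len(P)>20: print(nm,len(P),rect(P[:,:2]),"z med",np.median(P[:,2]).round(4))
    sel(.38,.62,.12,.38,.042,.06,"base")
    sel(.5,.6,-.05,.09,.034,.055,"case")
    sel(.6,.72,-.07,.1,.03,.08,"stapler")
    sel(.38,.49,-.07,.1,.02,.08,"disp")
    sel(.5,.9,-.4,-.02,.11,.125,"riser")
    sel(.5,.64,-.28,-.1,.03,.06,"near wall+tab")
    sel(.5,.615,-.28,-.1,.03,.06,"tab")
E
```

```text
top ends [[0.6148, 0.4012], [0.6372, 0.1019]]
line [[0.6126, 0.4062], [0.6389, 0.1016]] mid [0.6257 0.2539] len 0.3057 normal ang deg -175.07
base 721 (array([494.8, 244.8]), array([149.9, 188.6]), 3.64) z med 0.0459
case 535 (array([547.8,  16.9]), array([41.4, 92.2]), 13.13) z med 0.0413
stapler 522 (array([6.629e+02, 1.000e-01]), array([ 33.3, 123.2]), 15.08) z med 0.0499
disp 349 (array([420.1,  16.5]), array([106.4,  74. ]), 86.4) z med 0.0546
riser 3226 (array([ 677.5, -141.6]), array([275.6, 667. ]), 31.29) z med 0.1163
near wall+tab 289 (array([541.6, -81.4]), array([101.2, 424.1]), 31.91) z med 0.0415
tab 101 (array([ 597.3, -231. ]), array([40.1, 29.9]), 3.69) z med 0.0431
scene ends [[0.6391, 0.1056], [0.6154, 0.4039]]
line [[0.6409, 0.1016], [0.6125, 0.4336]] mid [0.6267 0.2676] len 0.3331 normal ang deg 4.89
base 1276 (array([886.8, 273.6]), array([1092.6,  193.7]), 3.33) z med 0.0466
case 626 (array([540.6,  36.6]), array([ 64.5, 117. ]), 46.44) z med 0.0413
stapler 779 (array([1021.5,   91.4]), array([865.9,  91.2]), 11.33) z med 0.0487
disp 679 (array([895.5,  89.5]), array([1109.8,  104. ]), 8.31) z med 0.0417
riser 4047 (array([1035.3, -108.8]), array([989.1, 321. ]), 21.41) z med 0.1164
```

View pics/crop0.png

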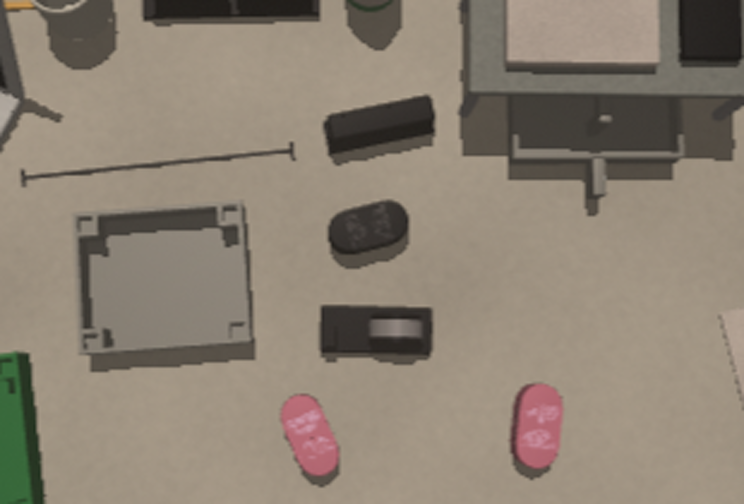

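The enlarged crop shows the grey tray at crop (163,280), the black pill case at (368,226), and the tab at (597,178). These are the ones meant; the green tray and the pink cases are not.

Next I'll move above the tray and line to measure from close up.

```bash
cat >> h.py <<'E'
def plan(p,yaw,s=None):
    """shift(cm)/turn from current pose to TCP p, tool down, tool y at world yaw (deg), nearest half turn"""
    s=s or ctrl.sense(); r=R.from_rotvec(s["ee_rot"]);M=r.as_matrix()
    best=None
    for h in(0,180):
        a=np.radians(yaw+h);y=np.array([np.cos(a),np.sin(a),0]);z=np.array([0,0,-1.]);T=np.c_[np.cross(y,z),y,z]
        v=R.from_matrix(M.T@T).as_rotvec()
        if best is None or np.linalg.norm(v)<np.linalg.norm(best): best=v
    print("plan",np.round(M.T@(np.array(p)-s["eef_pos"])*100,2),np.round(best,3),"| now",np.round(s["eef_pos"],4),"toolx",M[:,0].round(3),"t",round(float(s["t"]),2))
E
python3 - <<'E'
from h import *
plan((.48,.25,.33),94.9)
s=ctrl.sense(); print(np.round(grab("wrist")["T_tool_cam"],3))
E
```

```text
plan [-37.32 -23.3   -8.77] [-0.    -0.    -0.415] | now [0.2024 0.5913 0.2423] toolx [-0.946  0.324  0.   ] t 1.1
[[-0.    -0.957 -0.289  0.074]
 [ 1.    -0.    -0.001 -0.   ]
 [ 0.001 -0.289  0.957 -0.131]
 [ 0.     0.     0.     1.   ]]
```

>>> {"name": "step_arm", "arguments": {
  "moves": [
    [[-37.3, -23.3, -8.8], [0, 0, -0.415], 100],
    [[-37.3, -23.3, -8.8], [0, 0, -0.415], 100],
    [[-37.3, -23.3, -8.8], [0, 0, -0.415], 100],
    [[-37.3, -23.3, -8.8], [0, 0, -0.415], 100],
    [[-37.3, -23.3, -8.8], [0, 0, -0.415], 100],
    [[-37.3, -23.3, -8.8], [0, 0, -0.415], 100],
    [[-37.3, -23.3, -8.8], [0, 0, -0.415], 100],
    [[-37.3, -23.3, -8.8], [0, 0, -0.415], 100],
    [[-37.3, -23.3, -8.8], [0, 0, -0.415], 100],
    [[-37.3, -23.3, -8.8], [0, 0, -0.415], 100],
    [[-37.3, -23.3, -8.8], [0, 0, -0.415], 100],
    [[-37.3, -23.3, -8.8], [0, 0, -0.415], 100],
    [[-37.3, -23.3, -8.8], [0, 0, -0.415], 100]
  ]
}}

```text
t: 2.45
eef_pos: [0.4791, 0.2511, 0.3301]
ee_rot: [0.137, -3.138, -0.0]
contact_force: [-0.2, 0.0, 0.6]
gripper_width: 0.0854
```

```bash
cat >> h.py <<'E'
def fit_line(f,a=(.6389,.1016),b=(.6126,.4062)):
    _,s,wd,wt,d,nn=linefit(f,a,b,9)
    k=(wt>8)&(s>.01)&(s<np.hypot(a[0]-b[0],a[1]-b[1])-.015)
    for _ in range(3):
        p=np.polyfit(s[k],wd[k],1,w=wt[k]); k=k&(abs(wd-np.polyval(p,s))<.004)
    q=np.array([np.array(a)+d*x+nn*np.polyval(p,x) for x in(s[k].min(),s[k].max())]);D=q[1]-q[0]
    return q,np.degrees(np.arctan2(-D[0],D[1])),k.sum()
def fit_base(f,c0,z0=.043,z1=.06,r=.13):
    C=cloud(f);m=(np.hypot(C[...,0]-c0[0],C[...,1]-c0[1])<r)&(C[...,2]>z0)&(C[...,2]<z1)
    n,l,st,_=cv2.connectedComponentsWithStats(cv2.morphologyEx(m.astype(np.uint8),cv2.MORPH_CLOSE,np.ones((5,5))),connectivity=8)
    i=1+np.argmax(st[1:,4]); return C[m&(l==i)]
E
python3 - <<'E'
from h import *
f=grab("wrist");save(f,"w1.png");s=ctrl.sense();print(s["eef_pos"].round(4),round(s["t"],2))
q,a,k=fit_line(f);print("line",q.round(4).tolist(),q.mean(0).round(4),a.round(2),k)
P=fit_base(f,(.495,.245));print("base",len(P),rect(P[:,:2]),np.median(P[:,2]))
for t in("base_mid","base_edge","line"):
    for d in ctrl.tip_of(f,t)[:2]: print(t,round(d["p"],2),np.round(d["position"]),at_z(f,d["position"],.005 if t=="base_mid" else 0).round(4))
E
```

```text
[0.4792 0.251  0.3301] 2.5
line [[0.6389, 0.1119], [0.6142, 0.3912]] [0.6265 0.2516] 5.07 753
base 3195 (array([497.4, 241.1]), array([150.9, 180.4]), 3.48) 0.04972591008185917
base_mid 0.84 [310. 213.] [[0.5025 0.2398 0.005 ]]
base_mid 0.77 [506.  81.] [[0.3173 0.4657 0.005 ]]
base_edge 0.91 [308. 263.] [[0.5761 0.242  0.    ]]
base_edge 0.57 [435.  85.] [[0.3285 0.3812 0.    ]]
line 0.69 [313. 295.] [[0.6265 0.2543 0.    ]]
```

View pics/w1.png

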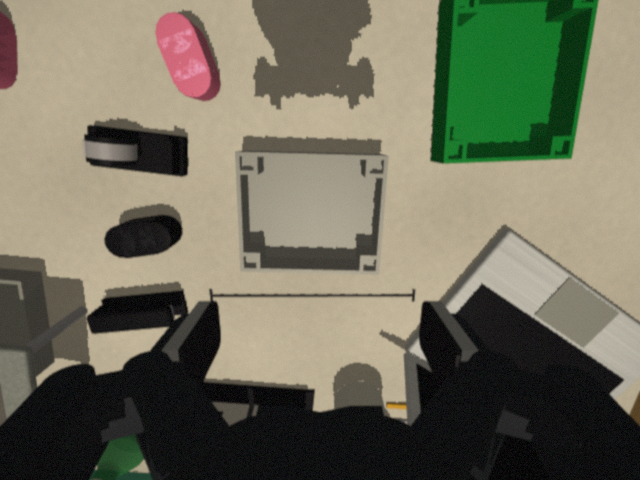

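>>> {"name": "step_arm", "arguments": {
  "moves": [
    [[10, -1.1, 20], [0, 0, 0], 100],
    [[10, -1.1, 20], [0, 0, 0], 100],
    [[10, -1.1, 20], [0, 0, 0], 100],
    [[10, -1.1, 20], [0, 0, 0], 100],
    [[10, -1.1, 20], [0, 0, 0], 100],
    [[10, -1.1, 30.3], [0, 0, 0], 100],
    [[10, -1.1, 30.3], [0, 0, 0], 100],
    [[10, -1.1, 30.3], [0, 0, 0], 100],
    [[10, -1.1, 30.3], [0, 0, 0], 100],
    [[10, -1.1, 30.3], [0, 0, 0], 100]
  ]
}}

```text
t: 3.65
eef_pos: [0.3822, 0.2313, 0.0296]
ee_rot: [-0.133, 3.136, 0.003]
contact_force: [-0.4, -0.4, 1.4]
gripper_width: 0.0856
```

>>> {"name": "step_arm", "arguments": {
  "moves": [
    [[-2, 0, 0], [0, 0, 0], 100],
    [[-2.7, 0, 0], [0, 0, 0], 100],
    [[-3.2, 0, 0], [0, 0, 0], 100],
    [[-3.7, 0, 0], [0, 0, 0], 100],
    [[-4.2, 0, 0], [0, 0, 0], 100],
    [[-4.7, 0, 0], [0, 0, 0], 100],
    [[-5.2, 0, 0], [0, 0, 0], 100],
    [[-5.7, 0, 0], [0, 0, 0], 100],
    [[-6.2, 0, 0], [0, 0, 0], 100],
    [[-6.6, 0, 0], [0, 0, 0], 100],
    [[-6.8, 0, 0], [0, 0, 0], 100],
    [[-7, 0, 0], [0, 0, 0], 100],
    [[-7, 0, 0], [0, 0, 0], 100]
  ]
}}

```text
t: 4.95
eef_pos: [0.4509, 0.2366, 0.0276]
ee_rot: [-0.134, 3.139, 0.0]
contact_force: [-3.2, -1.2, 1.0]
gripper_width: 0.0852
```

```bash
cat >> h.py <<'E'
def relbase(P,q,a):
    """base rim fit vs line: signed distance of far edge past line (mm), yaw diff"""
    c,wh,an=rect(P[:,:2]); 
    an=an if wh[0]<wh[1] else an-90
    n=np.array([np.cos(np.radians(a)),np.sin(np.radians(a))]);d=(c/1000-q.mean(0))
    print("base c",c,wh,"yaw",an,"line",q.mean(0).round(4),"yaw",round(a,2),"| far edge past line mm",round(d@n*1000+75,1),"along",round((d@np.array([-n[1],n[0]]))*1000,1))
E
python3 - <<'E'
from h import *
s=ctrl.sense();print(s["eef_pos"].round(4),s["contact_force"].round(1))
for nme in("wrist","top"):
    f=grab(nme); q,a,k=fit_line(f); P=fit_base(f,(.545,.25)); print(nme,len(P),k); relbase(P,q,a)
save(f,"t2.png")
E
```

```text
[0.4509 0.2366 0.0276] [-3.2 -1.2  1. ]
  return _methods._mean(a, axis=axis, dtype=dtype,
  ret = ret.dtype.type(ret / rcount)
Traceback (most recent call last):
  File "h.py", line 51, in fit_line
    p=np.polyfit(s[k],wd[k],1,w=wt[k]); k=k&(abs(wd-np.polyval(p,s))<.004)
TypeError: expected non-empty vector for x
```

```bash
python3 - <<'E'
from h import *
f=grab("top"); q,a,k=fit_line(f); P=fit_base(f,(.545,.25)); print(len(P),k); relbase(P,q,a)
f=grab("scene");q,a,k=fit_line(f);print("scene",q.round(4).tolist(),a,k)
for d in ctrl.tip_of(f,"base_edge")[:2]: 
    p=at_z(f,d["position"],0)[0,:2];n=np.array([np.cos(np.radians(a)),np.sin(np.radians(a))]);print(round(d["p"],2),p.round(4),((p-q.mean(0))@n*1000).round(1))
E
```

```text
461 222
base c [535.5 245.1] [150.8 180.6] yaw 4.82 line [0.6259 0.2515] yaw 5.05 | far edge past line mm -15.6 along 1.6
scene [[0.6403, 0.1131], [0.6155, 0.3911]] 5.083894775729045 345
0.79 [0.333  0.3804] -282.3
0.66 [0.6106 0.253 ] -17.2
```

>>> {"name": "step_arm", "arguments": {
  "moves": [
    [[-0.5, 0, 0], [0, 0, 0], 100],
    [[-0.9, 0, 0], [0, 0, 0], 100],
    [[-1.2, 0, 0], [0, 0, 0], 100],
    [[-1.4, 0, 0], [0, 0, 0], 100],
    [[-1.4, 0, 0], [0, 0, 0], 100],
    [[1.1, 0, 0], [0, 0, 0], 100],
    [[2, 0, -5], [0, 0, 0], 100],
    [[0, 0, -10], [0, 0, 0], 100],
    [[-3, 0, -15], [0, 0, 0], 100],
    [[-5, 0, -20], [0, 0, 0], 100],
    [[-7, 0, -25], [0, 0, 0], 100],
    [[-9.5, 0, -27], [0, 0, 0], 100],
    [[-9.5, 0, -27], [0, 0, 0], 100],
    [[-9.5, 0, -27], [0, 0, 0], 100]
  ]
}}

```text
t: 6.55
eef_pos: [0.5462, 0.2445, 0.2977]
ee_rot: [-0.132, 3.137, 0.001]
contact_force: [-0.7, 0.5, -0.4]
gripper_width: 0.0857
```

```bash
cat > look.py <<'E'
from h import *
import sys
for nme in("wrist","top"):
    try:
        f=grab(nme); q,a,k=fit_line(f); P=fit_base(f,(.552,.247)); print(nme,len(P),k); relbase(P,q,a)
    except Exception as e: print(nme,e)
    if nme=="wrist" and len(sys.argv)>1: save(f,sys.argv[1])
f=grab("scene");q,a,k=fit_line(f);print("scene",q.round(4).tolist(),a,k)
for d in ctrl.tip_of(f,"base_edge")[:2]: 
    p=at_z(f,d["position"],0)[0,:2];n=np.array([np.cos(np.radians(a)),np.sin(np.radians(a))]);print(round(d["p"],2),p.round(4),((p-q.mean(0))@n*1000).round(1))
save(f,"sc_"+(sys.argv[1] if len(sys.argv)>1 else "x.png"),(290,200,500,330),3.6)
print(ctrl.sense()["t"])
E
python3 look.py w2.png
```

```text
wrist 3841 721
base c [551.1 246.4] [150.1 180.5] yaw 4.8 line [0.6264 0.2511] yaw 5.12 | far edge past line mm -0.4 along 2.0
top 246 84
base c [555.6 177.9] [151.1  43.8] yaw -84.83 line [0.6301 0.1913] yaw 6.64 | far edge past line mm -0.5 along -4.7
scene [[0.6401, 0.1133], [0.6154, 0.3897]] 5.099309966656944 219
0.87 [0.6261 0.2569] -1.2
0.77 [0.3394 0.3787] -276.0
6.75
```

View pics/sc_w2.png

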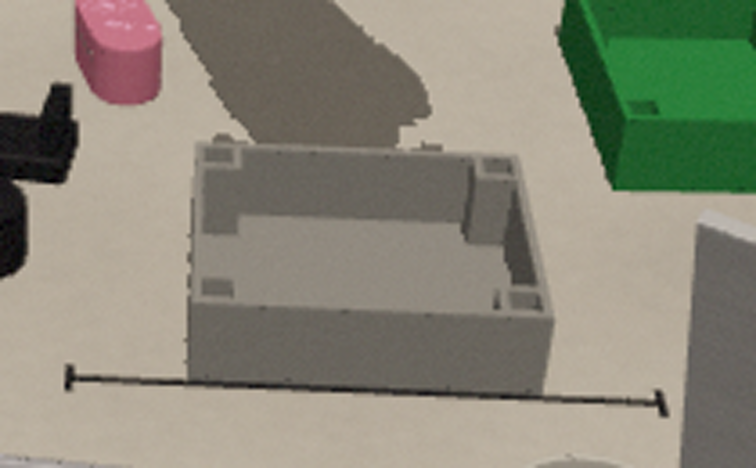

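The scene crop shows the tray's far bottom edge lying along the line, from crop (188,382) to (545,392). The fit agrees: -0.4 mm and 0.3°. Now the case.

```bash
python3 - <<'E'
from h import *
plan((.548,.017,.25),13); print(ctrl.sense()["qpos"].round(2))
E
```

```text
plan [  1.62 -22.7    4.65] [-2.00e-03 -1.00e-03  1.43e+00] | now [0.5448 0.2445 0.2963] toolx [-0.996 -0.086  0.001] t 6.75
[-0.5   0.43 -0.02  1.61  0.01  1.11  1.13]
```

>>> {"name": "step_arm", "arguments": {
  "moves": [
    [[1.6, -22.7, 4.6], [0, 0, 1.43], 100],
    [[1.6, -22.7, 4.6], [0, 0, 1.43], 100],
    [[1.6, -22.7, 4.6], [0, 0, 1.43], 100],
    [[1.6, -22.7, 4.6], [0, 0, 1.43], 100],
    [[1.6, -22.7, 4.6], [0, 0, 1.43], 100],
    [[1.6, -22.7, 4.6], [0, 0, 1.43], 100],
    [[1.6, -22.7, 4.6], [0, 0, 1.43], 100],
    [[1.6, -22.7, 4.6], [0, 0, 1.43], 100],
    [[1.6, -22.7, 4.6], [0, 0, 1.43], 100],
    [[1.6, -22.7, 4.6], [0, 0, 1.43], 100],
    [[1.6, -22.7, 4.6], [0, 0, 1.43], 100],
    [[1.6, -22.7, 4.6], [0, 0, 1.43], 100]
  ]
}}

```text
t: 7.95
eef_pos: [0.5486, 0.0173, 0.251]
ee_rot: [-1.953, -2.46, 0.001]
contact_force: [1.1, 0.9, 0.3]
gripper_width: 0.0857
```

```bash
python3 - <<'E'
from h import *
f=grab("wrist");save(f,"w3.png");C=cloud(f)
m=(np.hypot(C[...,0]-.548,C[...,1]-.017)<.06)&(C[...,2]>.036)&(C[...,2]<.046)
P=C[m];print(len(P),rect(P[:,:2]),np.median(P[:,2]))
for d in ctrl.tip_of(f,"case_mid")[:2]: print(round(d["p"],2),np.round(d["position"]),at_z(f,d["position"],.021).round(4))
m=(np.hypot(C[...,0]-.44,C[...,1]-.017)<.09)&(C[...,2]>.01)&(C[...,2]<.07)&(C[...,0]<.52);print("disp max x",C[m][:,0].max() if m.any() else None, C[m][:,1].min() if m.any() else None)
m=(np.hypot(C[...,0]-.663,C[...,1]-.0)<.09)&(C[...,2]>.01)&(C[...,2]<.07)&(C[...,0]>.58);print("stapler min x",C[m][:,0].min() if m.any() else None)
plan((.548,.017,.026),13)
E
```

```text
3232 (array([548.7,  21.3]), array([43.9, 87. ]), 13.9) 0.041949454856040014
0.93 [110. 311.] [[ 0.3336 -0.1563  0.021 ]]
0.75 [322. 208.] [[0.5496 0.0207 0.021 ]]
disp max x 0.46688653733219276 -0.045403876598319085
stapler min x 0.6389921934033851
plan [ 0.   -0.06 22.51] [-0.    -0.     0.001] | now [0.5487 0.0171 0.2511] toolx [-0.226  0.974  0.   ] t 8.05
```

View pics/w3.png

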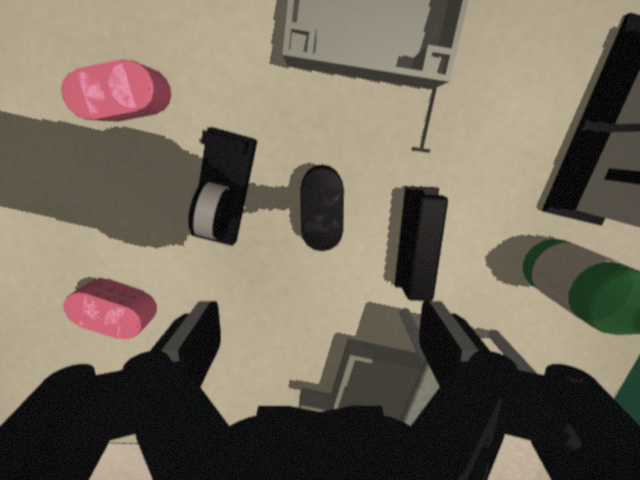

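The wrist view has the black case centred at (322,208), with the dispenser at (222,190) and the stapler at (420,240), and finger room on both sides. I'll descend and grip.

>>> {"name": "step_arm", "arguments": {
  "moves": [
    [[0.4, 0.1, 5], [0, 0, -0.015], 100],
    [[0.4, 0.1, 10], [0, 0, -0.015], 100],
    [[0.4, 0.1, 15], [0, 0, -0.015], 100],
    [[0.4, 0.1, 19], [0, 0, -0.015], 100],
    [[0.4, 0.1, 22], [0, 0, -0.015], 100],
    [[0.4, 0.1, 22.9], [0, 0, -0.015], 100],
    [[0.4, 0.1, 22.9], [0, 0, -0.015], 100],
    [[0.4, 0.1, 22.9], [0, 0, -0.015], 30],
    [[0.4, 0.1, 22.9], [0, 0, -0.015], 30],
    [[0.4, 0.1, 22.9], [0, 0, -0.015], 30],
    [[0.4, 0.1, 22.9], [0, 0, -0.015], 30],
    [[0.4, 0.1, 22.9], [0, 0, -0.015], 30],
    [[0.4, 0.1, 22.9], [0, 0, -0.015], 30]
  ],
  "grip_force": 30
}}

```text
t: 9.35
eef_pos: [0.5497, 0.0214, 0.0237]
ee_rot: [1.938, 2.471, 0.002]
contact_force: [-2.4, 0.9, 11.7]
gripper_width: 0.0438
```

```bash
python3 - <<'E'
from h import *
s=ctrl.sense();print(s["contact_force"].round(1)); plan((.551,.247,.15),4.9); plan((.551,.247,.030),4.9)
E
```

```text
[-2.4  0.9 11.7]
plan [ 21.88   5.53 -12.62] [ 0.002 -0.     0.155] | now [0.5497 0.0214 0.0237] toolx [-0.239  0.971  0.   ] t 9.35
plan [21.88  5.51 -0.62] [ 0.002 -0.     0.155] | now [0.5497 0.0214 0.0237] toolx [-0.239  0.971  0.   ] t 9.35
```

>>> {"name": "step_arm", "arguments": {
  "moves": [
    [[0, 0, -4], [0, 0, 0], 30],
    [[0, 0, -8], [0, 0, 0], 30],
    [[0, 0, -12.6], [0, 0, 0], 30],
    [[5, 1.3, -12.6], [0, 0, 0.05], 30],
    [[10, 2.6, -12.6], [0, 0, 0.1], 30],
    [[15, 3.9, -12.6], [0, 0, 0.155], 30],
    [[19, 4.9, -12.6], [0, 0, 0.155], 30],
    [[21.9, 5.5, -12.6], [0, 0, 0.155], 30],
    [[21.9, 5.5, -12.6], [0, 0, 0.155], 30],
    [[21.9, 5.5, -9], [0, 0, 0.155], 30],
    [[21.9, 5.5, -6], [0, 0, 0.155], 30],
    [[21.9, 5.5, -4], [0, 0, 0.155], 30],
    [[21.9, 5.5, -2.5], [0, 0, 0.155], 30],
    [[21.9, 5.5, -1.8], [0, 0, 0.155], 30],
    [[21.9, 5.5, -1.4], [0, 0, 0.155], 30],
    [[21.9, 5.5, -1.4], [0, 0, 0.155], 30]
  ]
}}

```text
t: 10.95
eef_pos: [0.5504, 0.247, 0.0367]
ee_rot: [2.124, 2.315, 0.001]
contact_force: [-0.5, -0.4, -1.0]
gripper_width: 0.0435
```

```bash
python3 - <<'E'
from h import *
s=ctrl.sense();print(s["eef_pos"].round(4),s["contact_force"].round(1)); plan((.551,.247,.030),4.9)
E
```

```text
[0.5504 0.247  0.0367] [-0.5 -0.4 -1. ]
plan [-0.    0.06  0.67] [ 0. -0.  0.] | now [0.5504 0.247  0.0367] toolx [-0.086  0.996  0.   ] t 10.95
```

>>> {"name": "step_arm", "arguments": {
  "moves": [
    [[0, 0, 0.2], [0, 0, 0], 30],
    [[0, 0, 0.4], [0, 0, 0], 30],
    [[0, 0, 0.6], [0, 0, 0], 30],
    [[0, 0, 0.7], [0, 0, 0], 30],
    [[0, 0, 0.7], [0, 0, 0], 30]
  ]
}}

```text
t: 11.45
eef_pos: [0.5501, 0.247, 0.0292]
ee_rot: [-2.124, -2.315, 0.0]
contact_force: [0.1, -0.7, -0.4]
gripper_width: 0.0436
```

>>> {"name": "step_arm", "arguments": {
  "moves": [
    [[0, 0, 0], [0, 0, 0], 70],
    [[0, 0, 0], [0, 0, 0], 70],
    [[0, 0, 0], [0, 0, 0], 70],
    [[0, 0, 0], [0, 0, 0], 70],
    [[0, 0, -2], [0, 0, 0], 70],
    [[0, 0, -5], [0, 0, 0], 70],
    [[0, 0, -10], [0, 0, 0], 70],
    [[0, 0, -15], [0, 0, 0], 70],
    [[0, 0, -20], [0, 0, 0], 70],
    [[0, 0, -25], [0, 0, 0], 100],
    [[0, 0, -27], [0, 0, 0], 100],
    [[0, 0, -27], [0, 0, 0], 100]
  ]
}}

```text
t: 12.65
eef_pos: [0.5511, 0.2473, 0.3026]
ee_rot: [2.123, 2.314, 0.008]
contact_force: [0.1, 0.2, -0.8]
gripper_width: 0.0856
```

```bash
python3 look.py w4.png; python3 - <<'E'
from h import *
f=grab("wrist");C=cloud(f);m=(np.hypot(C[...,0]-.551,C[...,1]-.247)<.06)&(C[...,2]>.03)&(C[...,2]<.06)
P=C[m];print("case",len(P),rect(P[:,:2]),np.percentile(P[:,2],[5,50,95]).round(4))
f=grab("scene");save(f,"s4.png");f=grab("top")
C=cloud(f);X,Y,Z=np.moveaxis(C,-1,0)
m=(X>.5)&(X<.80)&(Y>-.37)&(Y<-.05)&(Z>.108)&(Z<.122);P=C[m];print("riser",rect(P[:,:2]))
m=(X>.55)&(X<.66)&(Y>-.34)&(Y<-.1)&(Z>.036)&(Z<.055);P=C[m];print("wall+tab",len(P),P.min(0),P.max(0))
t=P[P[:,0]<.605];print("tab",len(t),t.mean(0),t.min(0),t.max(0))
plan((.52,-.22,.25),90)
E
```

```text
wrist 3656 968
base c [550.  245.7] [150.4 180.4] yaw 4.85 line [0.6237 0.2516] yaw 4.41 | far edge past line mm 1.0 along -0.2
top 373 117
base c [552.3 210.6] [150.5 110.5] yaw -84.51 line [0.6245 0.2434] yaw 3.87 | far edge past line mm 0.7 along -27.9
scene [[0.6401, 0.1133], [0.6154, 0.3897]] 5.098763732723349 219
0.91 [0.6312 0.2557] 3.8
0.79 [0.3392 0.3741] -276.5
12.85
case 2618 (array([549.1, 246.9]), array([44. , 86.8]), 4.25) [0.0455 0.047  0.0483]
riser (array([ 731.4, -225.4]), array([289.8, 138.8]), 89.61)
wall+tab 331 [ 0.57733238 -0.31473     0.03605659] [ 0.65904105 -0.13361289  0.05400571]
tab 67 [ 0.59114116 -0.22274891  0.04357624] [ 0.57733238 -0.23075462  0.03692707] [ 0.60469711 -0.21635331  0.0479974 ]
plan [-46.25  -6.97   4.88] [-0.002 -0.    -1.485] | now [0.5499 0.2468 0.2983] toolx [-0.086  0.996 -0.001] t 13.0
```

View pics/w4.png

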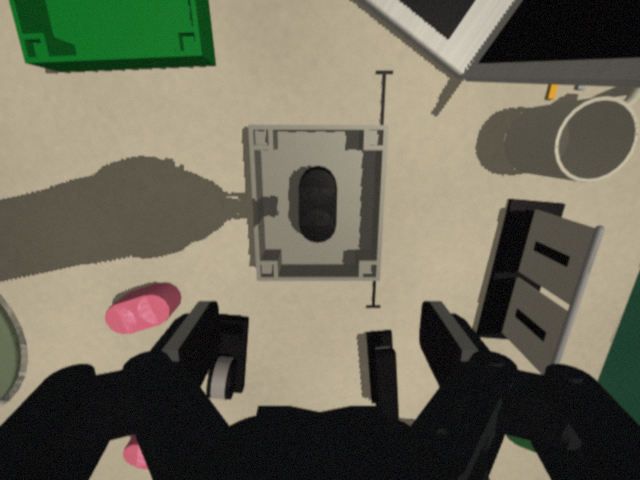

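The wrist view shows the black case flat inside the tray at (318,204). Its top is at 47 mm, as it should be, and the tray is still on the line. Next I'll look at the tab.

>>> {"name": "step_arm", "arguments": {
  "moves": [
    [[-46.2, -9, 4.9], [0, 0, -1.485], 100],
    [[-46.2, -9, 4.9], [0, 0, -1.485], 100],
    [[-46.2, -9, 4.9], [0, 0, -1.485], 100],
    [[-46.2, -9, 4.9], [0, 0, -1.485], 100],
    [[-46.2, -9, 4.9], [0, 0, -1.485], 100],
    [[-46.2, -9, 4.9], [0, 0, -1.485], 100],
    [[-46.2, -9, 4.9], [0, 0, -1.485], 100],
    [[-46.2, -9, 4.9], [0, 0, -1.485], 100],
    [[-46.2, -9, 4.9], [0, 0, -1.485], 100],
    [[-46.2, -9, 4.9], [0, 0, -1.485], 100],
    [[-46.2, -9, 4.9], [0, 0, -1.485], 100],
    [[-46.2, -9, 4.9], [0, 0, -1.485], 100],
    [[-46.2, -9, 4.9], [0, 0, -1.485], 100],
    [[-46.2, -9, 4.9], [0, 0, -1.485], 100]
  ]
}}

```text
t: 14.4
eef_pos: [0.5004, -0.2198, 0.2502]
ee_rot: [-0.001, -3.141, -0.001]
contact_force: [-0.2, 1.4, -0.5]
gripper_width: 0.0852
```

```bash
python3 - <<'E'
from h import *
s=ctrl.sense();print(s["eef_pos"].round(4),s["qpos"].round(2))
f=grab("wrist");save(f,"w5.png");C=cloud(f);X,Y,Z=np.moveaxis(C,-1,0)
for d in ctrl.tip_of(f,"upper_tab")[:2]: print(round(d["p"],2),np.round(d["position"]),at_z(f,d["position"],.0285).round(4))
m=(X>.55)&(X<.66)&(Y>-.34)&(Y<-.1)&(Z>.036)&(Z<.055);P=C[m]
t=P[P[:,0]<.611];print("tab",len(t),t.mean(0).round(4),t.min(0).round(4),t.max(0).round(4),rect(t[:,:2]))
w=P[(P[:,0]>.612)];print("wall",len(w),rect(w[:,:2]),w.min(0).round(4),w.max(0).round(4))
l=w[(abs(w[:,1]+.224)>.02)];
ys=np.linspace(-.30,-.15,16);e=[(y,l[abs(l[:,1]-y)<.005][:,0].min()) for y in ys if (abs(l[:,1]-y)<.005).any()]
p=np.polyfit(*np.array(e).T,1);print("front wall edge x at -.224",np.polyval(p,-.224).round(4),"yaw",-np.degrees(np.arctan(p[0])).round(2))
m=(X>.6)&(X<.82)&(Y>-.40)&(Y<-.05)&(Z>.108)&(Z<.124);P=C[m];print("riser",len(P),P.min(0),rect(P[:,:2]))
E
```

```text
[ 0.5004 -0.2198  0.2502] [ 0.14  0.4   0.22  1.81 -0.1   0.95  1.97]
0.59 [316. 298.] [[ 0.599  -0.2243  0.0285]]
tab 396 [ 0.5927 -0.2238  0.0442] [ 0.5775 -0.2305  0.0365] [ 0.611  -0.2172  0.047 ] (array([ 594.2, -223.9]), array([33.5, 13.2]), 0.0)
wall 1743 (array([ 636. , -224.4]), array([ 47.9, 180.4]), 0.04) [ 0.612  -0.3146  0.036 ] [ 0.66   -0.1343  0.055 ]
front wall edge x at -.224 0.6173 yaw -0.63
riser 2796 [ 0.66269165 -0.32911521  0.10800096] (array([ 679.9, -222.6]), array([213.8,  28.5]), 88.3)
```

View pics/w5.png

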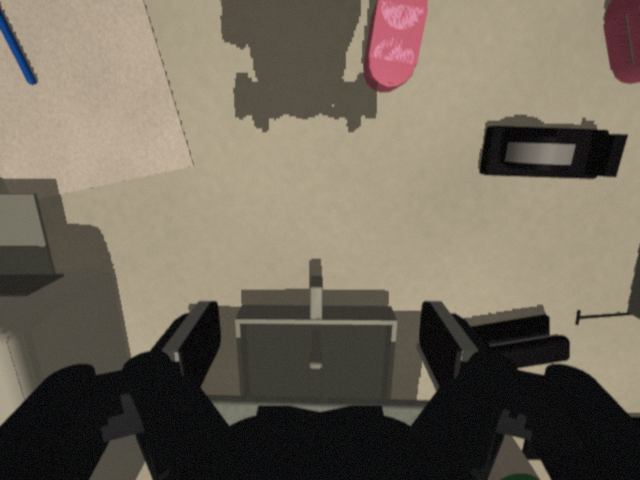

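The wrist view shows the tab at (316,288), the near wall along row 320 and the handle at (316,365). The tray is square with the world axes, with the tab centre at about (0.595, -0.224).

>>> {"name": "step_arm", "arguments": {
  "moves": [
    [[-4, -0.4, 5], [0, 0, 0], 60],
    [[-8, -0.4, 9], [0, 0, 0], 60],
    [[-9.1, -0.4, 13], [0, 0, 0], 60],
    [[-9.1, -0.4, 17], [0, 0, 0], 60],
    [[-9.1, -0.4, 20], [0, 0, 0], 60],
    [[-9.1, -0.4, 22], [0, 0, 0], 60],
    [[-9.1, -0.4, 22.5], [0, 0, 0], 60],
    [[-9.1, -0.4, 22.5], [0, 0, 0], 60],
    [[-9.1, -0.4, 22.5], [0, 0, 0], 5],
    [[-9.1, -0.4, 22.5], [0, 0, 0], 5],
    [[-9.1, -0.4, 22.5], [0, 0, 0], 5],
    [[-9.1, -0.4, 22.5], [0, 0, 0], 5],
    [[-9.1, -0.4, 22.5], [0, 0, 0], 5],
    [[-9.1, -0.4, 22.5], [0, 0, 0], 5]
  ],
  "grip_force": 40
}}

```text
t: 15.9
eef_pos: [0.5918, -0.2251, 0.0265]
ee_rot: [-0.0, 3.14, -0.001]
contact_force: [-1.1, 0.2, 8.9]
gripper_width: 0.0133
```

>>> {"name": "step_arm", "arguments": {
  "moves": [
    [[0.5, 0, -0.1], [0, 0, 0], 5],
    [[1.5, 0, -0.1], [0, 0, 0], 5],
    [[3, 0, -0.1], [0, 0, 0], 5],
    [[4.5, 0, -0.1], [0, 0, 0], 5],
    [[6, 0, -0.1], [0, 0, 0], 5],
    [[7.5, 0, -0.1], [0, 0, 0], 5],
    [[9, 0, -0.1], [0, 0, 0], 5],
    [[10.5, 0, -0.1], [0, 0, 0], 5],
    [[12, 0, -0.1], [0, 0, 0], 5],
    [[13, 0, -0.1], [0, 0, 0], 5],
    [[13.5, 0, -0.1], [0, 0, 0], 5],
    [[13.5, 0, -0.1], [0, 0, 0], 5],
    [[13.5, 0, -0.1], [0, 0, 0], 5]
  ]
}}

```text
t: 17.2
eef_pos: [0.455, -0.2252, 0.0264]
ee_rot: [-0.001, -3.14, -0.001]
contact_force: [-9.4, -0.6, 13.8]
gripper_width: 0.013
```

```bash
python3 - <<'E'
from h import *
s=ctrl.sense();print(s["contact_force"].round(1))
f=grab("top");C=cloud(f);save(f,"t6.png");X,Y,Z=np.moveaxis(C,-1,0)
m=(X>.5)&(X<.66)&(Y>-.34)&(Y<-.1)&(Z>.03)&(Z<.06);P=C[m];print(len(P),P.min(0),P.max(0))
E
```

```text
[-9.4 -0.6 13.8]
457 [ 0.50071493 -0.31617637  0.03000204] [ 0.63091622 -0.13491476  0.059999  ]
```

>>> {"name": "step_arm", "arguments": {
  "moves": [
    [[0, 0, 0], [0, 0, 0], 60],
    [[0, 0, 0], [0, 0, 0], 60],
    [[0, 0, 0], [0, 0, 0], 60],
    [[0, 0, 0], [0, 0, 0], 60],
    [[0, 0, -3], [0, 0, 0], 60],
    [[0, 0, -7], [0, 0, 0], 60],
    [[0, 0, -12], [0, 0, 0], 60],
    [[-3, 0, -17], [0, 0, 0], 60],
    [[-5, 0, -22], [0, 0, 0], 60],
    [[-5, 0, -27], [0, 0, 0], 60],
    [[-5, 0, -27], [0, 0, 0], 60],
    [[-5, 0, -27], [0, 0, 0], 60]
  ]
}}

```text
t: 18.45
eef_pos: [0.5069, -0.2252, 0.2981]
ee_rot: [-0.001, 3.138, -0.001]
contact_force: [0.0, -0.1, 0.0]
gripper_width: 0.0516
```

```bash
python3 - <<'E'
from h import *
s=ctrl.sense();print(s["eef_pos"].round(4))
f=grab("wrist");save(f,"w6.png");C=cloud(f);X,Y,Z=np.moveaxis(C,-1,0)
near=(X>.43)&(X<.65)&(Y>-.34)&(Y<-.11)
P=C[near&(Z>.038)&(Z<.055)];r=P[P[:,0]>.472];print("rim",len(r),rect(r[:,:2]),np.median(r[:,2]).round(4),r.min(0).round(4),r.max(0).round(4))
P=C[near&(Z>.07)&(Z<.095)];print("bar",len(P),rect(P[:,:2]),np.median(P[:,2]).round(4))
for d in ctrl.tip_of(f,"upper_handle")[:2]: print(round(d["p"],2),np.round(d["position"]),at_z(f,d["position"],.068).round(4))
E
```

```text
[ 0.5069 -0.2252  0.2981]
rim 2762 (array([ 552.2, -225.6]), array([180.5, 159.2]), 89.79) 0.0447 [ 0.4726 -0.3159  0.038 ] [ 0.6317 -0.1352  0.055 ]
bar 982 (array([ 556.1, -225. ]), array([13.1, 90.2]), 89.79) 0.0796
0.96 [323. 252.] [[ 0.5539 -0.2221  0.068 ]]
0.61 [316. 237.] [[ 0.5368 -0.2299  0.068 ]]
```

View pics/w6.png

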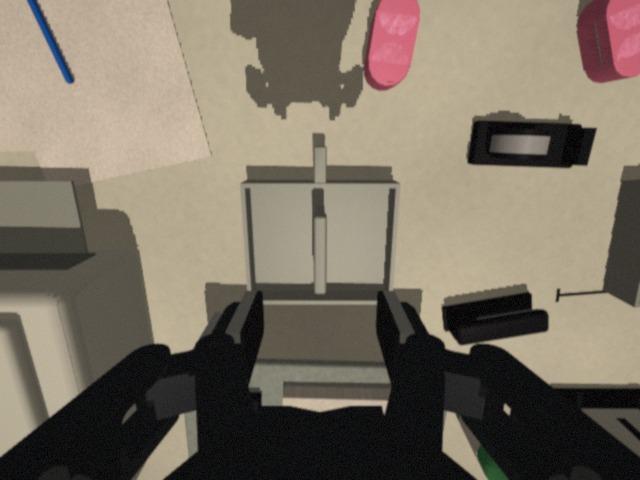

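The wrist view shows the handled tray flat and fully in front of the riser, with its bar at (321,253), which is (0.556, -0.225). Now I'll take it by the bar.

>>> {"name": "step_arm", "arguments": {
  "moves": [
    [[-4.9, 0, 5], [0, 0, 0], 60],
    [[-4.9, 0, 10], [0, 0, 0], 60],
    [[-4.9, 0, 15], [0, 0, 0], 60],
    [[-4.9, 0, 19], [0, 0, 0], 60],
    [[-4.9, 0, 22], [0, 0, 0], 60],
    [[-4.9, 0, 23.6], [0, 0, 0], 60],
    [[-4.9, 0, 23.6], [0, 0, 0], 60],
    [[-4.9, 0, 23.6], [0, 0, 0], 5],
    [[-4.9, 0, 23.6], [0, 0, 0], 5],
    [[-4.9, 0, 23.6], [0, 0, 0], 5],
    [[-4.9, 0, 23.6], [0, 0, 0], 5],
    [[-4.9, 0, 23.6], [0, 0, 0], 5],
    [[-4.9, 0, 23.6], [0, 0, 0], 5]
  ],
  "grip_force": 60
}}

```text
t: 19.85
eef_pos: [0.556, -0.2253, 0.0621]
ee_rot: [-0.0, 3.139, -0.001]
contact_force: [-1.3, 0.1, 8.4]
gripper_width: 0.0133
```

```bash
python3 - <<'E'
from h import *
s=ctrl.sense();print(s["contact_force"].round(1),s["gripper_width"])
plan((.551,.2464,.30),94.9)
E
```

```text
[-1.3  0.1  8.4] 0.013335050314195308
plan [  0.44  47.16 -23.82] [-0.001  0.003 -0.085] | now [ 0.556  -0.2253  0.0621] toolx [-1.    -0.    -0.003] t 19.85
```

>>> {"name": "step_arm", "arguments": {
  "moves": [
    [[0, 0, -1], [0, 0, 0], 5],
    [[0, 0, -3], [0, 0, 0], 5],
    [[0, 0, -6], [0, 0, 0], 5],
    [[0, 0, -9.5], [0, 0, 0], 5],
    [[0, 1, -13], [0, 0, 0], 5],
    [[0, 3, -15], [0, 0, 0], 5],
    [[0, 6, -16], [0, 0, 0], 5],
    [[0, 10, -16], [0, 0, 0], 5],
    [[0, 14, -16], [0, 0, -0.02], 5],
    [[0, 18, -16], [0, 0, -0.04], 5],
    [[0, 22, -16], [0, 0, -0.06], 5],
    [[0, 26, -16], [0, 0, -0.085], 5],
    [[0.2, 30, -16], [0, 0, -0.085], 5],
    [[0.4, 34, -16], [0, 0, -0.085], 5],
    [[0.4, 38, -16], [0, 0, -0.085], 5],
    [[0.4, 42, -16], [0, 0, -0.085], 5],
    [[0.4, 45, -16], [0, 0, -0.085], 5],
    [[0.4, 46.5, -16], [0, 0, -0.085], 5],
    [[0.4, 47.2, -16], [0, 0, -0.085], 5],
    [[0.4, 47.2, -16], [0, 0, -0.085], 5]
  ]
}}

```text
t: 21.85
eef_pos: [0.551, 0.2469, 0.2207]
ee_rot: [-0.134, 3.138, -0.0]
contact_force: [0.2, -0.4, -4.0]
gripper_width: 0.0131
```

```bash
python3 - <<'E'
from h import *
s=ctrl.sense();print(s["contact_force"].round(1),s["ft_torque"].round(2),s["gripper_width"].round(4))
plan((.551,.2463,.18),94.85); plan((.551,.2463,.102),94.85)
for n in("wrist","scene","top"):
    f=grab(n);C=cloud(f);save(f,n+"7.png");X,Y,Z=np.moveaxis(C,-1,0)
    P=C[(X>.43)&(X<.68)&(Y>.13)&(Y<.38)&(Z>.185)&(Z<.215)];
    if len(P)>50: print(n,len(P),rect(P[:,:2]),np.percentile(P[:,2],[5,50,95]).round(4),P.min(0).round(4),P.max(0).round(4))
    if n!="wrist":
        P=fit_base(f,(.551,.247));print("base",len(P),P.min(0).round(4),P.max(0).round(4))
E
```

```text
Traceback (most recent call last):
AttributeError: 'float' object has no attribute 'round'
```

```bash
python3 - <<'E'
from h import *
s=ctrl.sense();print(s["contact_force"].round(1),s["ft_torque"].round(2))
plan((.551,.2463,.18),94.85); plan((.551,.2463,.102),94.85)
for n in("wrist","scene","top"):
    f=grab(n);C=cloud(f);save(f,n+"7.png");X,Y,Z=np.moveaxis(C,-1,0)
    P=C[(X>.43)&(X<.68)&(Y>.13)&(Y<.38)&(Z>.185)&(Z<.215)];
    if len(P)>50: print(n,len(P),rect(P[:,:2]),np.percentile(P[:,2],[5,50,95]).round(4),P.min(0).round(4),P.max(0).round(4))
    if n!="wrist":
        P=fit_base(f,(.551,.247));print("base",len(P),P.min(0).round(4),P.max(0).round(4))
E
```

```text
[ 0.2 -0.4 -4. ] [-0.05 -0.02 -0.05]
plan [ 0.01 -0.06  4.07] [-0.     0.     0.001] | now [0.551  0.2469 0.2207] toolx [-0.996 -0.085 -0.   ] t 21.85
plan [ 1.000e-02 -6.000e-02  1.187e+01] [-0.     0.     0.001] | now [0.551  0.2469 0.2207] toolx [-0.996 -0.085 -0.   ] t 21.85
wrist 23191 (array([529.6, 245.1]), array([186.2, 181.7]), 4.8) [0.1875 0.2028 0.2044] [0.4365 0.1503 0.185 ] [0.6288 0.3399 0.215 ]
scene 2362 (array([552.8, 246.3]), array([158.8, 180.1]), 4.86) [0.1863 0.1969 0.2043] [0.4689 0.151  0.185 ] [0.6378 0.342  0.2148]
base 1355 [0.4699 0.1514 0.043 ] [0.6355 0.3424 0.0538]
top 356 (array([555.4, 190.6]), array([150.5,  70.7]), 4.81) [0.1881 0.2018 0.2055] [0.4808 0.1502 0.1851] [0.6318 0.2316 0.2083]
base 168 [0.4794 0.1501 0.0431] [0.6309 0.1931 0.0549]
```

View pics/scene7.png

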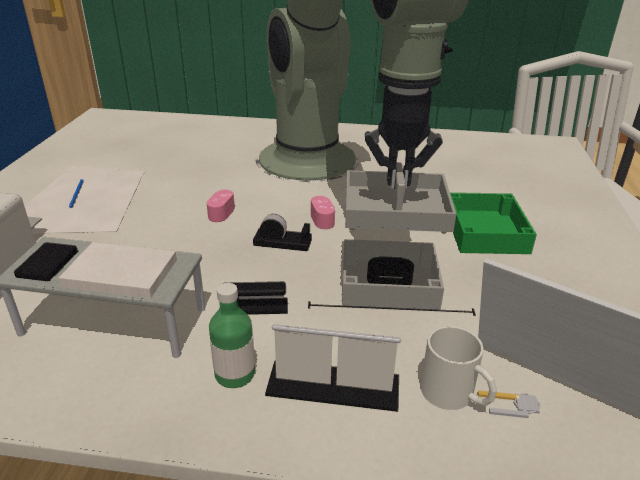

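The scene view shows the tray level in the gripper at (400,200), hanging over the base tray at (390,275) with the case inside. Every camera puts the two within about 1 mm. I'll lower it slowly.

>>> {"name": "step_arm", "arguments": {
  "moves": [
    [[0.1, -0.1, 3], [0, 0, 0], 5],
    [[0.1, -0.1, 6], [0, 0, 0], 5],
    [[0.1, -0.1, 8.5], [0, 0, 0], 5],
    [[0.1, -0.1, 10], [0, 0, 0], 5],
    [[0.1, -0.1, 10.4], [0, 0, 0], 5],
    [[0.1, -0.1, 10.7], [0, 0, 0], 5],
    [[0.1, -0.1, 10.9], [0, 0, 0], 5],
    [[0.1, -0.1, 11.1], [0, 0, 0], 5],
    [[0.1, -0.1, 11.3], [0, 0, 0], 5],
    [[0.1, -0.1, 11.3], [0, 0, 0], 5]
  ]
}}

```text
t: 23.0
eef_pos: [0.5502, 0.246, 0.1074]
ee_rot: [-0.134, 3.139, 0.0]
contact_force: [-0.0, -0.4, -3.5]
gripper_width: 0.013
```

>>> {"name": "step_arm", "arguments": {
  "moves": [
    [[0, 0, 0.1], [0, 0, 0], 5],
    [[0, 0, 0.2], [0, 0, 0], 5],
    [[0, 0, 0.3], [0, 0, 0], 5],
    [[0, 0, 0.4], [0, 0, 0], 5],
    [[0, 0, 0.5], [0, 0, 0], 5],
    [[0, 0, 0.55], [0, 0, 0], 5],
    [[0, 0, 0.55], [0, 0, 0], 5]
  ]
}}

```text
t: 23.7
eef_pos: [0.5501, 0.2459, 0.1022]
ee_rot: [-0.134, 3.139, 0.0]
contact_force: [-4.2, -0.1, 4.9]
gripper_width: 0.0131
```

>>> {"name": "step_arm", "arguments": {
  "moves": [
    [[0, 0, 0], [0, 0, 0], 40],
    [[0, 0, 0], [0, 0, 0], 40],
    [[0, 0, 0], [0, 0, 0], 40],
    [[0, 0, -2], [0, 0, 0], 40],
    [[0, 0, -5], [0, 0, 0], 40],
    [[0, 0, -9], [0, 0, 0], 40],
    [[0, 0, -14], [0, 0, 0], 40],
    [[0, 0, -19], [0, 0, 0], 40],
    [[0, 0, -22], [0, 0, 0], 40],
    [[0, 0, -22], [0, 0, 0], 40]
  ]
}}

```text
t: 24.7
eef_pos: [0.5515, 0.2464, 0.3264]
ee_rot: [-0.133, 3.133, 0.005]
contact_force: [-0.2, 0.6, -0.0]
gripper_width: 0.0343
```

```bash
python3 - <<'E'
from h import *
s=ctrl.sense();print(s["eef_pos"].round(4))
f=grab("wrist");C=cloud(f);save(f,"w8.png");X,Y,Z=np.moveaxis(C,-1,0)
near=(X>.44)&(X<.66)&(Y>.13)&(Y<.37)
q,a,k=fit_line(f)
P=C[near&(Z>.078)&(Z<.095)];c,wh,an=rect(P[:,:2]);print("rim",c,wh,an)
# rim plane tilt, using points near rim edges
A=P[(P[:,2]>.080)&(P[:,2]<.090)];co,*_=np.linalg.lstsq(np.c_[A[:,:2]-[.551,.246],np.ones(len(A))],A[:,2],rcond=None);print("rim plane",co.round(4),"n",len(A))
P=C[near&(Z>.108)&(Z<.13)];print("bar",rect(P[:,:2]),np.median(P[:,2]).round(4))
print("line(wrist)",q.round(4).tolist(),a)
f=grab("scene");C=cloud(f);save(f,"s8.png",(290,180,500,330),3.6)
q,a,k=fit_line(f);print("line(scene)",q.round(4).tolist(),a)
X,Y,Z=np.moveaxis(C,-1,0);near=(X>.44)&(X<.66)&(Y>.13)&(Y<.37)
A=C[near&(Z>.080)&(Z<.090)];print("scene rim z pct",np.percentile(A[:,2],[10,50,90]).round(4), rect(A[:,:2]))
for t in("base_edge","upper_handle","upper_foot"):
    for d in ctrl.tip_of(f,t)[:1]:
        z={"base_edge":0,"upper_handle":.108,"upper_foot":.04}[t];print(t,round(d["p"],2),at_z(f,d["position"],z).round(4))
E
```

```text
[0.5515 0.2464 0.3264]
rim [532.6 244.3] [185.6 180.3] 4.73
rim plane [-0.0027 -0.0008  0.0845] n 3510
bar (array([549.8, 245.9]), array([88.8, 13.7]), 4.54) 0.1196
line(wrist) [[0.643, 0.1124], [0.6176, 0.3911]] 5.2014229280506115
line(scene) [[0.6401, 0.1133], [0.6154, 0.3897]] 5.098865041723536
scene rim z pct [0.081  0.0843 0.0861] (array([535.2, 245.3]), array([189.8, 180.5]), 4.73)
base_edge 0.9 [[0.3376 0.3735 0.    ]]
upper_handle 0.96 [[0.5432 0.2434 0.108 ]]
upper_foot 0.62 [[0.5588 0.2457 0.04  ]]
```

View pics/s8.png

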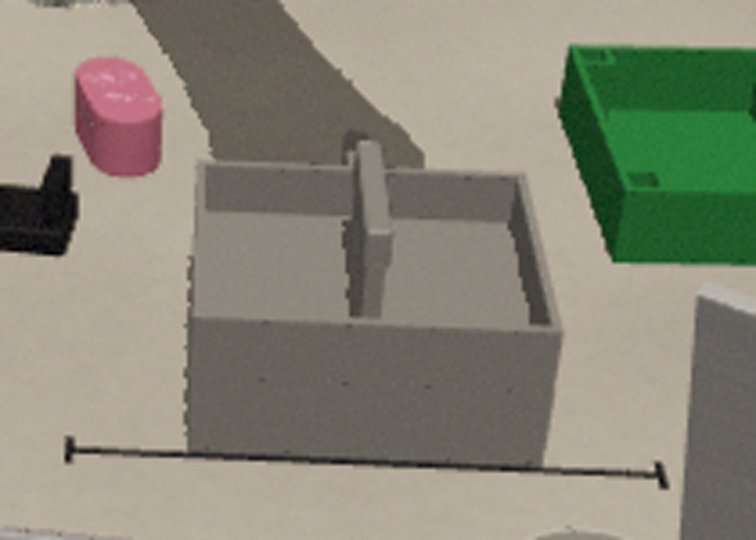

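The scene crop shows the handled tray sitting flush and level on the base tray. The base's bottom edge is still on the line, from crop (188,454) to (545,466). I'll do one numeric check of edge against line, comparing before and after the lowering, and check the bystanders.

```bash
python3 - <<'E'
from h import *
f=grab("scene");g=cv2.cvtColor(f["color"],cv2.COLOR_RGB2GRAY)
old=cv2.cvtColor(cv2.resize(cv2.imread("pics/sc_w2.png"),(210,130),interpolation=cv2.INTER_AREA),cv2.COLOR_BGR2GRAY)
for u in(345,360,375,390,405,420,435):
    v=int(proj(f,[.6389-(.0863*0),.1016,0])[0,1])
    # line row at this column
    a=proj(f,[[.6401,.1133,0],[.6154,.3897,0]]);v=int(round(np.interp(u,a[:,0],a[:,1])))
    print(u,v,"new",g[v-6:v+5,u],"old",old[v-206:v-195,u-290])
p=proj(f,[[.6264,.2511,0],[.6264+.0996e-1,.2511+.0087e-1,0]]);print("px per 10mm",(p[1]-p[0]).round(2))
f=grab("top");C=cloud(f);X,Y,Z=np.moveaxis(C,-1,0)
P=C[(X>.6)&(X<.72)&(Y>-.07)&(Y<.09)&(Z>.03)&(Z<.08)];print("stapler",rect(P[:,:2]))
old=cv2.imread("pics/top0.png");d=cv2.absdiff(f["color"][:,:,::-1],old).max(2)
for n,b in(("stapler",(322,176,374,208)),("disp",(318,262,374,294))):print(n,"px changed",(d[b[1]:b[3],b[0]:b[2]]>60).sum())
f=grab("wrist");C=cloud(f);X,Y,Z=np.moveaxis(C,-1,0);near=(X>.44)&(X<.66)&(Y>.13)&(Y<.37)
# far rim edge at several stations, expressed against line at (.6264,.2511) yaw 5.1
n=np.array([np.cos(.089),np.sin(.089)]);t=np.array([-n[1],n[0]]);P=C[near&(Z>.078)&(Z<.092)]
w=(P[:,:2]-[.6264,.2511])@n;s=(P[:,:2]-[.6264,.2511])@t
print("far rim past line mm",[round(np.percentile(w[abs(s-x)<.008],99)*1000,1) for x in(-.08,-.05,-.02,.02,.05,.08)])
E
```

```text
345 306 new [101 100  98  99  99  72  41 129 167 171 170] old [103 101 101 103 100  74  47 125 168 174 175]
360 307 new [101  99 101 100 100  59  28 159 171 171 169] old [101 102 103 104  99  62  42 151 174 173 173]
375 307 new [ 97 100 100 100  98  88  41  91 158 167 170] old [ 99 101 102 101 100  87  47  91 158 170 172]
390 308 new [ 99 101  97 102 100  71  33 132 167 171 169] old [101 101 101 102  98  71  47 126 168 173 172]
405 309 new [ 98 100 100 100  99  58  64 162 167 170 170] old [ 99 100 101 101  99  62  64 154 173 172 172]
420 309 new [100  97  97  99 101  88  43  98 163 171 173] old [ 99 102 100 101 101  84  49 101 163 176 176]
435 310 new [ 99  99 101  97  95  73  34 134 169 175 176] old [102 102 101 101  98  70  45 131 173 177 177]
px per 10mm [0.32 3.51]
stapler (array([663.2,   6.3]), array([ 31.8, 114.5]), 10.83)
stapler px changed 0
disp px changed 0
far rim past line mm [np.float64(-2.2), np.float64(-1.8), np.float64(-1.5), np.float64(-1.3), np.float64(-1.4), np.float64(-1.5)]
```

```bash
python3 -c "
from cell import ctrl
print(ctrl.sense()['t'],ctrl.sense()['contact_force'].round(1)); print(ctrl.finish_job())"
```

```text
25.1 [-0.3 -0.3  0.1]
the job is handed in; nothing more can be done
None
```

I did the whole task in the order asked and handed it in at about 25 s of the allowed 72 s. The arm was clear of everything at the end, and no verdict was reported.

- **Base tray:** I pushed it with the open fingers until its far edge lay along the line. The yaw difference is about 0.3°.
- **Ball case:** I set the black case flat inside the tray; its top measured 47 mm, as expected. I left the pink cases and the green tray alone.
- **Handled tray:** I drew it out by the tab until it was about 3 cm clear of the riser and released it flat. I then lifted it by the handle and lowered it onto the base tray.
- **Seating:** The rim measured 84.5 mm against 85 mm expected, and the bar top 119.6 mm against 120 mm. The tray is level to within 0.5 mm, so the lugs are home.
- **Bystanders:** The top camera shows no changed pixels around the stapler or the tape dispenser.

**Readings that differ:** the base edge's offset from the line's centre varied by method. The wrist rim fit gave -0.4 mm just after the push. A cruder edge reading at the end gave about -1.5 mm on average, and -2.2 mm at one end. The scene camera shows no desk between the edge and the 4 mm line, and its pixel profile did not change while the tray was lowered. I took this as the edge meeting the line and did not nudge it further.

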